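# Set a feed slide to a gauge block, taking up the handwheel's play

## Robot

A 7-joint arm with a two-finger parallel gripper is mounted at the origin on the work surface. World frame = base frame: x ahead of the robot, y to its left, z up, the work surface at z = 0. Lengths are in m, angles in rad, forces in N, time in s.
With the tool pointing down it reaches from about 0.425 to 0.975 m from the base axis. Payload 16.7 kg.
Tool frame: the origin (TCP) lies at the very end of the fingers, on their centre line; the grasp point (between the pads) lies manip.grip_point_offset behind it (manip.grip_point_offset is the distance from the TCP to the grasp point, in m); z points along the fingers, y is the line along which they close (so a half turn about z gives the same grasp; the last joint's range is limited). The gripper opens to 85 mm and grips with 20 to 120 N. Pads are 22 mm wide; open, the fingers measure 114 mm over their backs; the gripper's body (76 mm by 85 mm) begins 54 mm behind the grasp point. The pads swing forward as they close: fully open they stand 13 mm farther back than shut.
Start: joints at [0.977, 0.426, 0.074, 1.606, -0.034, 1.111, -0.067], TCP at [0.29, -0.609, 0.231] pointing down, gripper open.
Joint ranges: [-2.85, 2.85], [-0.5, 2.14], [-1.23, 1.37], [0.21, 2.46], [-1.02, 4.16], [0.16, 2.05], [-2.73, 2.73]. Speed limits (rad/s): [1.89, 1.89, 2.39, 2.39, 3.01, 3.01, 3.01].

## Interface

Orientations are given as [roll, pitch, yaw] about the fixed x, y, z axes, in that order (R = Rz(yaw) Ry(pitch) Rx(roll)).
In Python, from workcell import manip gives the robot as it stands.
- The arm moves only by the shell command python3 -m inch 'ROWS' [FORCE]. ROWS is JSON, a list of rows, each an object with "fingers": the finger opening in cm, from 0 to 8.54; "dp": the shift along the world's x, y, z in cm, a list of three; "yaw": the turn about the world's z in degrees. In form: [{"fingers": fingers, "dp": [dx, dy, dz], "yaw": yaw}, ...]. A call has 1 to 8 rows; each row is the pose to reach, as a shift and turn from the pose commanded when the call began; what a row does not reach only later rows make up. A row lasts 1/12 s, in which the tool goes at most 41.7 mm and 7.16 degrees, less where a joint would pass 70% of its speed; a pose out of reach is approached as far as the arm can. A call with a gripper value outside its range is refused whole. The fingers move at their own pace and stop on an object; FORCE is the grip in N (left out, the last holds). Time passes only in rows, so rows that repeat a pose let the fingers close. It gives the time, the measured TCP pose, the force, the opening and the grip force at its end, in the units of the state.
- manip.get_obs(): the state, without advancing time (a new reading comes with each control period).
- manip.read_camera(name): name is "scene" or "top" or "wrist"; returns a dict with "pixels" (400x640x3 uint8, red, green, blue), "range_z" (400x640 float32, m along the optical axis (not along the pixel's ray), 0 where there is no reading), "fx", "fy", "cx", "cy" (pixels), "k1" (the pictures are not rectified: a ray, as slopes to the right and down, at radius r is drawn at 1 + k1 r^2 times it, then the intrinsics apply), "rvec" (rotation vector, rad) and "tvec" (3), from world to camera coordinates, as OpenCV has them. Camera axes: x right, y down, z forward; pixel columns grow to the right and rows downward; lengths in m; the calibration is good to about 2 mm. A picture is of the moment at which its call begins.
- manip.job_done(): hands the job in; it is judged then, once.
The state is a dict: "time_s": time; "joint_positions": joint angles; "joint_vel": joint speeds; "joint_efforts": joint torques, N m; "tcp_pos": TCP position; "ee_rot": TCP orientation; "wrist_force": force on the tool from outside, world axes, zero at the start; "ft_torque": the same for the moment, N m; "width": finger opening in m; "gripper_force": force on a finger pad.
Only numpy, scipy, OpenCV 4.12 (cv2) and the standard library are available. Lean on these libraries where they do the work, as an engineer would, in place of code of your own. Each camera call takes 0.05 s, during which the arm holds its last target. There are 200 camera calls.

## Task

The handwheel of this plaster-model feed slide has play, so with the handwheel wind the slide open to at least 5 mm past the line on the bed, then stand the gauge block upright on the bed between the fixed stop and the slide's nose and let go of it. Wind the slide back closed with the handwheel until the play is taken up and the nose nips the gauge square against the stop, firmly but gently (about 20 N), and leave it so. Do not crush the gauge, do not push the slide itself, and leave the other things alone.

Things in the scene. Friction and masses are not known exactly. Their poses are not given: they have to be found in the camera images.
- slideway: Fixed grey and aluminium bed of the slide, 100 x 300 mm, top 30 mm above the table. Origin on the table under the centre line; z up, +y along the travel towards the stop, -y towards the handwheel. In this frame (x = 0): bed y -190 to 110 mm, stop face y = 70, line y = 50, wheel axis y = -120. The gearbox under the wheel is 60 x 60 mm, its top 85 mm above the table.
- stop: Fixed steel stop block on the bed, 26 mm wide (x), 30 mm deep, 36 mm high. Origin at the foot of the face that looks at the slide (on the bed top); axes as the slideway, so the face looks to -y.
- sled: The slide: steel nose 26 mm wide, 42 long, 35 high; behind it a carriage 78 mm wide, 60 long with a plaster jaw model (top 85 mm above the table), then a rack. Origin at the foot of the nose face that looks at the stop; axes as the slideway. Gap to the stop: starts 8 to 14 mm, can be 6 to 42. Friction about 20 N both ways: it stays where left and keeps most of a nip up to 18 N once the handle is let go.
- wheel_axis (a point): Point on the vertical axis of the 106 mm aluminium handwheel, at its upper face, 107 mm above the table. From above, clockwise opens the slide, counter-clockwise closes it, 15 mm per radian; at each reversal about 0.4 rad of free play with almost no resistance. It starts anywhere in the play. At the handle about 7.5 N moves the slide; each newton more adds about 2.7 N of nip.
- handle_mid (a point): Crank handle: upright black round grip, 16 mm in diameter, 48 mm long, on the wheel's upper face (107 to 155 mm above the table), 40 mm from the wheel axis. It spins freely about its own axis, so it can be gripped from above and led round without turning the gripper. Point on the handle's axis, 135 mm above the table.
- line (a point): Middle of the thin dark line engraved across the bed top, 20 mm from the stop's face: where the nose face stands when the slide is set to the gauge.
- gauge: Loose steel gauge block, 36 mm wide (its x), 20 mm thick (its y, the gauged size), 46 mm high, about 0.25 kg; stands upright on the table. Origin at the centre of its underside. To be stood with its 20 mm thickness along the travel.
- bottle: Clear bottle with a blue cap, 60 mm across, 170 mm high; leave alone. Origin under its centre.
- jaw_model: Loose plaster jaw model, 56 x 52 mm, 30 mm high; leave alone. Origin under its centre.
- mixing_bowl: Black rubber mixing bowl, 100 mm across, 50 mm high; leave alone. Origin under its centre.
Mind the look-alikes: they are no part of the job. There is more than one size of the gauge; the job needs the smaller.

How it is judged:
On the way, in this order (a step that is already met when the one before it is completed fails the run):
1. the slide has been wound open at least 5 mm past the line (y of sled in the frame of slideway below 0.045 m), for 0.1 s.
2. the gauge stands on the bed between stop and nose, let go, with the slide still past the line (x of gauge in the frame of slideway between -0.01 and 0.01 m and z of gauge in the frame of slideway between 0.027 and 0.033 m and angle between gauge's own z axis and vertical below 0.06 rad and y of sled in the frame of slideway below 0.048 m and y of gauge in the frame of slideway between 0.03 and 0.064 m and contact force between the fingers and gauge below 0.1 N), for 0.2 s.
At the end, for the whole second after the job is handed in: The gauge stands upright on the bed (within 0.06 rad, square to the travel within 0.06 rad, within 10 mm of the centre line), nipped between the slide's nose and the stop with more than 8 N on each, the nose within 2 mm of the line, everything at rest and let go (x of gauge in the frame of slideway between -0.01 and 0.01 m and z of gauge in the frame of slideway between 0.027 and 0.033 m and angle between gauge's own z axis and vertical below 0.06 rad and contact force between gauge and sled above 8 N and contact force between gauge and stop above 8 N and angle between the y axis of gauge and the y axis of slideway, either way round below 0.06 rad and linear speed of gauge below 0.01 m/s and y of sled in the frame of slideway between 0.048 and 0.052 m); the robot touches nothing.
It fails at once if the gauge is crushed: more than 32 N between it and the slide or the stop (contact force between gauge and sled above 32 N or contact force between gauge and stop above 32 N).
It fails at once if the robot pushes the slide itself with more than 5 N (contact force between any of the arm, the fingers and sled above 5 N).
It fails at once if a bystander is moved more than 20 mm (distance of any of bottle, jaw_model, mixing_bowl from where it was at the start of the episode above 0.02 m).
It also fails if it takes over 72 s, if anything falls off the work surface, if the arm or the gripper's body presses on something with over 40 N, if the wrist force passes 120 N, or if a joint passes its speed limit or range.

## Working session

There is one attempt and no reset: what is moved stays moved. The work goes in short steps, Python scripts to look and compute and a shell command to move; the robot and the scene stay as the last step left them, time stands still between calls to the robot, and variables do not carry over. Pictures are saved under pics/ and viewed, at most 10 in all, crops included, and the job is handed in when it is done.

```bash
mkdir -p pics
cat > h.py <<'E'
import numpy as np, cv2, pickle
from workcell import manip
def take(n):
    d=manip.read_camera(n); pickle.dump(d,open(f'pics/{n}.pkl','wb')); return d
def load(n): return pickle.load(open(f'pics/{n}.pkl','rb'))
def ray(d,u,v):
    K=np.array([[d['fx'],0,d['cx']],[0,d['fy'],d['cy']],[0,0,1]])
    q=cv2.undistortPoints(np.array([[[u,v]]],float),K,np.array([d['k1'],0,0,0.]))[0,0]
    return np.array([q[0],q[1],1])
def cam(d):
    R=cv2.Rodrigues(np.array(d['rvec'],float))[0]; return R,np.array(d['tvec'],float).ravel()
def onz(d,u,v,z):
    R,t=cam(d); o=-R.T@t; r=R.T@ray(d,u,v); return o+r*(z-o[2])/r[2]
def bydepth(d,u,v):
    R,t=cam(d); z=d['range_z'][int(round(v)),int(round(u))]; return R.T@(ray(d,u,v)*z-t)
E
python3 - <<'E'
from h import *
a=take('scene');b=take('top')
for n,d in(('scene',a),('top',b)): cv2.imwrite(f'pics/{n}0.png',d['pixels'][:,:,::-1]); R,t=cam(d); print(n,-R.T@t)
print(manip.get_obs(),manip.grip_point_offset)
E
```

```text
scene [ 1.36383177 -0.42108107  0.7323878 ]
top [0.44016902 0.02810062 1.21198341]
{'time_s': 0.1, 'joint_positions': array([ 0.97647512,  0.42669043,  0.07386117,  1.60656399, -0.03410459,
        1.11078258, -0.06707293]), 'joint_vel': array([ 0.00065711, -0.0005447 , -0.00051515, -0.00105174, -0.00146183,
        0.00052854,  0.00079371]), 'joint_efforts': array([ 5.79854604e-03, -9.51537967e+01,  3.77069637e+00, -4.64400566e+01,
        1.95314409e-02,  6.60321268e-03,  2.50587988e-05]), 'tcp_pos': array([ 0.29026057, -0.6089883 ,  0.23065761]), 'ee_rot': array([-3.14041094e+00,  8.43960416e-05,  4.44806579e-01]), 'wrist_force': array([0.45035904, 0.09258979, 0.57292226]), 'ft_torque': array([ 0.02262318,  0.00615399, -0.00468788]), 'gripper_force': 0.0, 'width': 0.08543449022559693} 0.0187
```

View pics/top0.png

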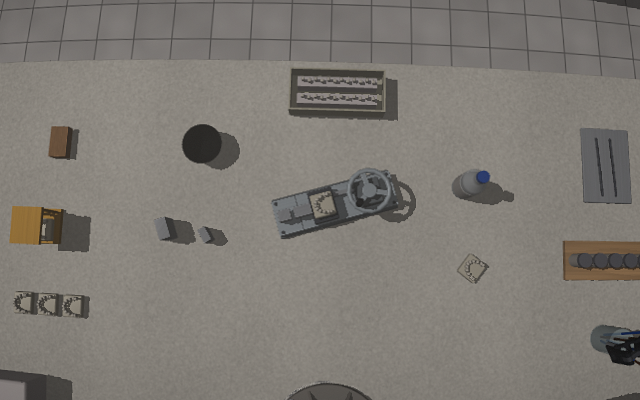

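View pics/scene0.png

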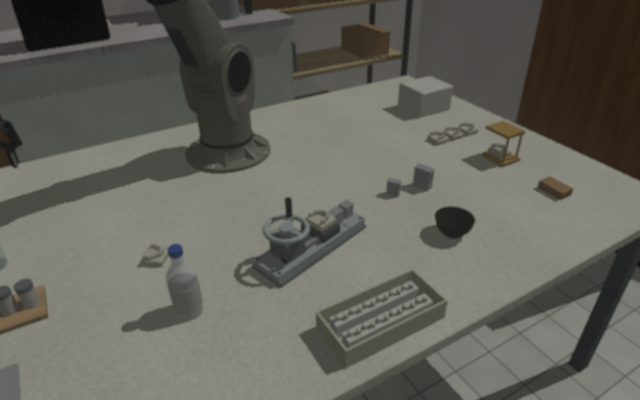

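The top view shows the slide at about (335,203), with the stop end to the left at (285,215), the wheel at (370,190), the bowl at (202,143), the bottle at (475,183) and the loose jaw at (472,268). There are two gauge candidates: a larger block at (166,228) and a smaller one at (206,235). The job needs the smaller, so I'll check it in enlarged crops.

Run:
```python
from h import *
d=load('top');p=d['pixels'][:,:,::-1]
cv2.imwrite('pics/c1.png',cv2.resize(p[155:250,262:418],None,fx=5,fy=5,interpolation=cv2.INTER_CUBIC))
cv2.imwrite('pics/c2.png',cv2.resize(p[205:255,145:235],None,fx=8,fy=8,interpolation=cv2.INTER_CUBIC))
for n,u,v in(('big',163,226),('small',204,234),('small',206,233)): print(n,bydepth(d,u,v))
# small gauge top by depth
pts=np.array([[*bydepth(d,u,v)] for u in range(150,235) for v in range(205,255)])
for lo,hi,s in((.040,.052,'z46'),(.055,.1,'zhi')):
    q=pts[(pts[:,2]>lo)&(pts[:,2]<hi)]
    print(s,len(q),q.min(0),q.max(0)) if len(q) else 0
```

```text
big [0.50715959 0.40642009 0.06663462]
small [0.4926207  0.31152259 0.0440934 ]
small [0.49502321 0.30592611 0.04762354]
z46 159 [0.47333756 0.29622988 0.0400229 ] [0.5305104  0.41364271 0.05170465]
zhi 281 [0.47384153 0.38832502 0.05579662] [0.52938407 0.43054293 0.07099124]
```

View pics/c1.png

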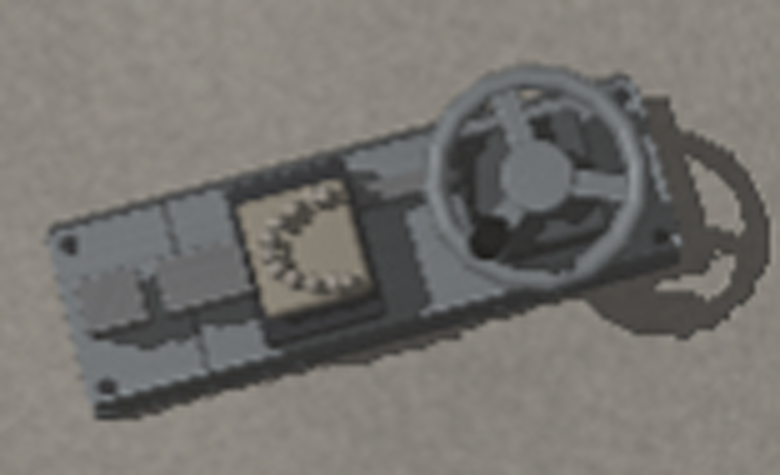

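View pics/c2.png

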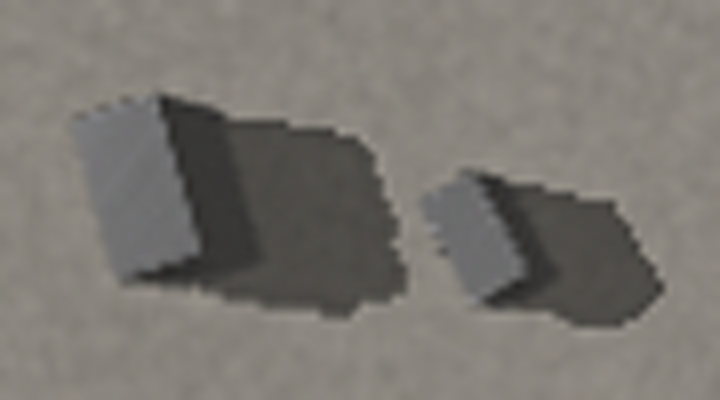

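The crops show the smaller block (top corners about (422,197), (475,172), (527,270), (478,303) in c2). Its depth puts the top at 46 mm, so it's the gauge; the other is about 70 mm high and is a look-alike. On the slide (c1): wheel centre about (536,177), handle (488,238), line running from (165,200) to (205,368).

Run:
```python
from h import *
d=load('top')
def c1(x,y,z): return onz(d,(x+.5)/5-.5+262,(y+.5)/5-.5+155,z)
def c2(x,y,z): return onz(d,(x+.5)/8-.5+145,(y+.5)/8-.5+205,z)
g=np.array([c2(*p,.046)[:2] for p in((422,197),(475,172),(527,270),(478,303))])
print('gauge',g,g.mean(0)); e=(g[3]-g[0]+g[2]-g[1])/2; print('wide',e,np.linalg.norm(e),np.degrees(np.arctan2(e[1],e[0])))
e=(g[1]-g[0]+g[2]-g[3])/2; print('thick',e,np.linalg.norm(e))
B=np.array([c1(48,230,.03),c1(98,405,.03),c1(678,253,.03)])[:,:2]; print('bed',B, np.linalg.norm(B[0]-B[1]),np.linalg.norm(B[1]-B[2]))
ly=B[1]-B[2]; print('travel deg',np.degrees(np.arctan2(ly[1],ly[0])), (B[0]+B[2])/2)
W=c1(536,177,.107)[:2]; H=c1(488,238,.155)[:2]; L=(c1(165,200,.03)+c1(205,368,.03))[:2]/2
print('W',W,'H',H,np.linalg.norm(H-W),'L',L, 'W->L',L-W,np.linalg.norm(L-W),np.degrees(np.arctan2(*(L-W)[::-1])))
# depth-based cloud of bed etc
R,t=cam(d); pts=np.array([bydepth(d,u,v) for u in range(262,418) for v in range(155,250)])
bed=pts[(abs(pts[:,2]-.03)<.004)][:,:2].astype(np.float32); print(cv2.minAreaRect(bed))
hp=pts[(pts[:,2]>.135)]; print('handle',len(hp),hp.mean(0))
rim=pts[(pts[:,2]>.095)&(pts[:,2]<.118)]; print('rim',cv2.minEnclosingCircle(rim[:,:2].astype(np.float32)))
```

```text
gauge [[0.50354584 0.32803379]
 [0.51160397 0.31225101]
 [0.48273486 0.29484333]
 [0.47234798 0.30922215]] [0.49255816 0.31108757]
wide [-0.03003349 -0.01810966] 0.03507092831917039 -148.91076985552948
thick [ 0.00922251 -0.0150808 ] 0.017677252775617533
bed [[ 0.57993702  0.153982  ]
 [ 0.49550333  0.12628992]
 [ 0.57769694 -0.15352983]] 0.08885887596356087 0.2916416984350863
travel deg 106.36950273938632 [5.78816980e-01 2.26088344e-04]
W [ 0.60178681 -0.0761027 ] H [ 0.5673005  -0.05109637] 0.04259838763579108 L [0.55566285 0.08629842] W->L [-0.04612396  0.16240112] 0.16882400501630523 105.85521152530154
((0.5802900195121765, -0.0006993412971496582), (0.08666037023067474, 0.29867467284202576), 16.963146209716797)
handle 117 [ 0.49322753 -0.00451225  0.77733407]
rim ((0.6028568148612976, -0.07616795599460602), 0.05303715914487839)
```

```bash
R='{"fingers":5,"dp":[13.8,27.9,2],"yaw":40}'; python3 -m inch '[{"fingers":5,"dp":[13.8,27.9,2],"yaw":40},{"fingers":5,"dp":[13.8,27.9,2],"yaw":40},{"fingers":5,"dp":[13.8,27.9,2],"yaw":40},{"fingers":5,"dp":[13.8,27.9,2],"yaw":40},{"fingers":5,"dp":[13.8,27.9,2],"yaw":40},{"fingers":5,"dp":[13.8,27.9,2],"yaw":40},{"fingers":5,"dp":[13.8,27.9,2],"yaw":40},{"fingers":5,"dp":[13.8,27.9,2],"yaw":40}]'
python3 -m inch '[{"fingers":5,"dp":[13.9,27.9,0],"yaw":40.5},{"fingers":5,"dp":[13.9,27.9,0],"yaw":40.5},{"fingers":5,"dp":[13.9,27.9,0],"yaw":40.5},{"fingers":5,"dp":[13.9,27.9,0],"yaw":40.5},{"fingers":5,"dp":[13.9,27.9,0],"yaw":40.5},{"fingers":5,"dp":[13.9,27.9,0],"yaw":40.5},{"fingers":5,"dp":[13.9,27.9,0],"yaw":40.5},{"fingers":5,"dp":[13.9,27.9,0],"yaw":40.5}]'
python3 - <<'E'
from h import *
a=take('wrist'); cv2.imwrite('pics/w0.png',a['pixels'][:,:,::-1]); R,t=cam(a); print(-R.T@t)
o=manip.get_obs();print(o['tcp_pos'],o['ee_rot'],o['joint_positions'])
E
```

```text
time_s: 0.77
tcp_pos: [0.4305, -0.3255, 0.2517]
ee_rot: [3.141, -0.001, 1.148]
wrist_force: [1.0, -0.4, -0.2]
width: 0.0497
gripper_force: 0.0
time_s: 1.43
tcp_pos: [0.5687, -0.0459, 0.2513]
ee_rot: [3.141, -0.002, 1.855]
wrist_force: [-0.7, 0.0, 0.5]
width: 0.0502
gripper_force: 0.0
[0.54740462 0.02523873 0.39551593]
[ 0.56947307 -0.04376349  0.25122272] [ 3.14015737e+00 -2.50451624e-03  1.85669508e+00] [ 0.35588591  0.27405698 -0.46762048  1.7967336   0.13413277  1.10168995
  0.12847533]
```

View pics/w0.png

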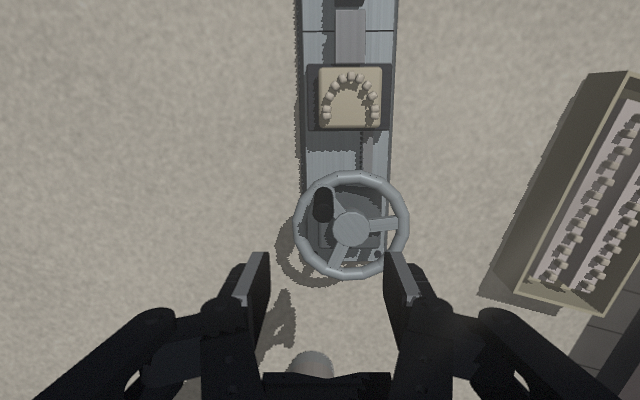

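The wrist view shows the wheel centre at about (351,225), the handle at (323,205), the line at (303–397, 30), and the open fingers at (258,280) and (400,280). The nose runs from about (350,10) to (350,65).

Run:
```python
from h import *
d=load('wrist'); R,t=cam(d)
K=np.array([[d['fx'],0,d['cx']],[0,d['fy'],d['cy']],[0,0,1]])
def pr(p): return cv2.projectPoints(np.array([p],float),R,t,K,np.array([d['k1'],0,0,0.]))[0].ravel().round(1)
print(onz(d,351.5,225,.104),onz(d,303,31,.03),onz(d,397,31,.03))
W=onz(d,351.5,225,.104)[:2]
for H in((.567,-.051),(.569,-.049),(.571,-.053)):print(H,pr((*H,.155)),pr((*H,.107)))
m=cv2.cvtColor(d['pixels'],cv2.COLOR_RGB2GRAY)[160:300,280:420]
n,l,s,c=cv2.connectedComponentsWithStats((m<40).astype(np.uint8)); print(s[1:][s[1:,4]>60]+np.array([280,160,0,0,0]))
o=manip.get_obs();print(o['tcp_pos'],o['ee_rot'])
b=[bydepth(d,u,v) for u in range(310,338) for v in range(180,226)]; b=np.array(b); b=b[(b[:,2]>.148)&(b[:,2]<.162)]; print(len(b),b.min(0),b.max(0))
L=(onz(d,303,31,.03)+onz(d,397,31,.03))[:2]/2; print(L,W,np.linalg.norm(L-W),np.degrees(np.arctan2(*(L-W)[::-1])))
```

```text
[ 0.60087543 -0.07653418  0.104     ] [0.51151303 0.07189065 0.03      ] [0.59675017 0.09663098 0.03      ]
(0.567, -0.051) [322.3 206.5] [322.8 189. ]
(0.569, -0.049) [325.7 204.7] [325.7 187.4]
(0.571, -0.053) [326.8 210.5] [326.6 192.4]
[[383 252  24  48 616]]
[ 0.56947307 -0.04376349  0.25122272] [ 3.14015737e+00 -2.50451624e-03  1.85669508e+00]
395 [ 0.56077791 -0.06223683  0.14819429] [ 0.5762218  -0.04708868  0.15847181]
[0.5541316  0.08426081] [ 0.60087543 -0.07653418] 0.1674515320344781 106.20938521048627
```

```bash
python3 -m inch '[{"fingers":5,"dp":[0.1,-0.3,0],"yaw":0},{"fingers":5,"dp":[0.1,-0.3,-4],"yaw":0},{"fingers":5,"dp":[0.1,-0.3,-8],"yaw":0},{"fingers":5,"dp":[0.1,-0.3,-11],"yaw":0},{"fingers":5,"dp":[0.1,-0.3,-13.2],"yaw":0},{"fingers":5,"dp":[0.1,-0.3,-13.2],"yaw":0},{"fingers":5,"dp":[0.1,-0.3,-13.2],"yaw":0}]' 30
python3 -m inch '[{"fingers":1,"dp":[0,0,0],"yaw":0},{"fingers":1,"dp":[0,0,0],"yaw":0},{"fingers":1,"dp":[0,0,0],"yaw":0},{"fingers":1,"dp":[0,0,0],"yaw":0},{"fingers":1,"dp":[0,0,0],"yaw":0},{"fingers":1,"dp":[0,0,0],"yaw":0}]' 30
```

```text
time_s: 2.07
tcp_pos: [0.5677, -0.0551, 0.1189]
ee_rot: [-3.139, -0.001, 1.849]
wrist_force: [0.9, 0.0, 1.2]
width: 0.0499
gripper_force: 0.0
time_s: 2.57
tcp_pos: [0.5692, -0.0542, 0.1207]
ee_rot: [3.14, 0.001, 1.85]
wrist_force: [-1.0, 2.4, 9.1]
width: 0.0151
gripper_force: 30.7
```

```bash
python3 -m inch '[{"fingers":1,"dp":[0.2,0.35,0.2],"yaw":0},{"fingers":1,"dp":[0.5,0.7,0.2],"yaw":0},{"fingers":1,"dp":[0.83,0.97,0.2],"yaw":0},{"fingers":1,"dp":[1.17,1.2,0.2],"yaw":0},{"fingers":1,"dp":[1.55,1.4,0.2],"yaw":0},{"fingers":1,"dp":[1.93,1.55,0.2],"yaw":0},{"fingers":1,"dp":[2.33,1.67,0.2],"yaw":0},{"fingers":1,"dp":[2.74,1.74,0.2],"yaw":0}]'
python3 -m inch '[{"fingers":1,"dp":[0.42,0.03,0],"yaw":0},{"fingers":1,"dp":[0.84,0.01,0],"yaw":0},{"fingers":1,"dp":[1.26,-0.04,0],"yaw":0},{"fingers":1,"dp":[1.66,-0.14,0],"yaw":0},{"fingers":1,"dp":[2.05,-0.29,0],"yaw":0},{"fingers":1,"dp":[2.43,-0.47,0],"yaw":0},{"fingers":1,"dp":[2.43,-0.47,0],"yaw":0},{"fingers":1,"dp":[2.43,-0.47,0],"yaw":0}]'
python3 - <<'E'
from h import *
d=take('top'); p=d['pixels'][:,:,::-1]
cv2.imwrite('pics/c3.png',cv2.resize(p[155:250,262:418],None,fx=5,fy=5,interpolation=cv2.INTER_CUBIC))
E
```

```text
time_s: 3.23
tcp_pos: [0.5946, -0.0388, 0.121]
ee_rot: [-3.138, 0.001, 1.848]
wrist_force: [-5.9, -8.6, -2.7]
width: 0.015
gripper_force: 32.1
time_s: 3.9
tcp_pos: [0.6186, -0.0425, 0.121]
ee_rot: [-3.138, 0.0, 1.849]
wrist_force: [-7.1, -3.4, -0.6]
width: 0.0147
gripper_force: 32.4
```

View pics/c3.png

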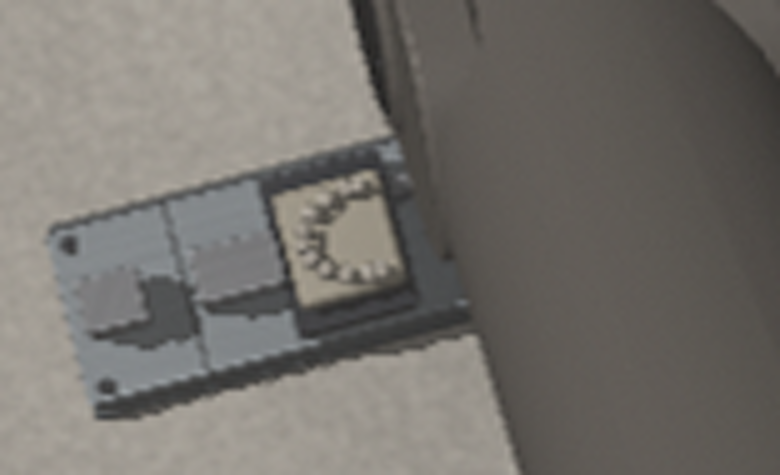

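The slide is opening; the nose edge has moved from about x=155 to 188 in the crop, which I make a gap of roughly 26 mm. I'll wind on about 30° more.

```bash
python3 -m inch '[{"fingers":1,"dp":[0.35,-0.22,0],"yaw":0},{"fingers":1,"dp":[0.68,-0.48,0],"yaw":0},{"fingers":1,"dp":[0.99,-0.77,0],"yaw":0},{"fingers":1,"dp":[1.25,-1.09,0],"yaw":0},{"fingers":1,"dp":[1.49,-1.44,0],"yaw":0},{"fingers":1,"dp":[1.49,-1.44,0],"yaw":0},{"fingers":1,"dp":[1.49,-1.44,0],"yaw":0}]'
python3 - <<'E'
from h import *
d=take('top'); print(manip.get_obs()['tcp_pos'])
R,t=cam(d); K=np.array([[d['fx'],0,d['cx']],[0,d['fy'],d['cy']],[0,0,1]])
W=np.array([.6013,-.0765]); th=np.radians(106.1); ey=np.array([np.cos(th),np.sin(th)]); ex=np.array([ey[1],-ey[0]]); O=W+.12*ey
print('O',O)
# height map in slide frame from depth
P=np.array([bydepth(d,u,v) for u in range(262,360) for v in range(165,245)])
X=(P[:,:2]-O)@ex; Y=(P[:,:2]-O)@ey
m=abs(X)<.008
for y in np.arange(.0,.115,.004):
    s=m&(abs(Y-y)<.002); print(round(y*1e3), np.round(np.median(P[s,2])*1e3,1) if s.any() else None)
E
```

```text
time_s: 4.53
tcp_pos: [0.6338, -0.0556, 0.1211]
ee_rot: [-3.139, -0.001, 1.85]
wrist_force: [-6.7, 2.4, -1.9]
width: 0.015
gripper_force: 32.3
[ 0.63377961 -0.05558687  0.12110911]
O [0.56802224 0.0387935 ]
0 65.7
4 66.5
8 66.3
12 66.4
16 64.8
20 66.0
24 64.2
28 66.1
32 66.2
36 65.3
40 30.7
44 28.8
48 30.3
52 30.8
56 29.9
60 31.5
64 30.4
68 50.6
72 65.2
76 66.7
80 66.3
84 66.3
88 66.4
92 66.1
96 67.1
100 29.9
104 30.4
108 29.8
112 0.5
```

The gap is now about 31 mm, with the nose at y≈38 mm. I'll let go of the handle, rise, and go to the gauge.

```bash
python3 -m inch '[{"fingers":5,"dp":[0,0,0],"yaw":0},{"fingers":5,"dp":[0,0,0],"yaw":0},{"fingers":5,"dp":[0,0,0],"yaw":0},{"fingers":5,"dp":[0,0,2],"yaw":0},{"fingers":5,"dp":[0,0,6],"yaw":0},{"fingers":5,"dp":[0,0,10],"yaw":0},{"fingers":5.5,"dp":[0,0,13],"yaw":0}]'
python3 -m inch '[{"fingers":5.5,"dp":[-14,36.5,0],"yaw":15},{"fingers":5.5,"dp":[-14,36.5,0],"yaw":15},{"fingers":5.5,"dp":[-14,36.5,0],"yaw":15},{"fingers":5.5,"dp":[-14,36.5,0],"yaw":15},{"fingers":5.5,"dp":[-14,36.5,0],"yaw":15},{"fingers":5.5,"dp":[-14,36.5,0],"yaw":15},{"fingers":5.5,"dp":[-14,36.5,0],"yaw":15},{"fingers":5.5,"dp":[-14,36.5,0],"yaw":15}]'
python3 -m inch '[{"fingers":5.5,"dp":[0,0.1,0],"yaw":0},{"fingers":5.5,"dp":[0,0.1,0],"yaw":0},{"fingers":5.5,"dp":[0,0.1,0],"yaw":0},{"fingers":5.5,"dp":[0,0.1,0],"yaw":0}]'
python3 - <<'E'
from h import *
d=take('wrist'); cv2.imwrite('pics/w1.png',d['pixels'][:,:,::-1]); o=manip.get_obs(); print(o['tcp_pos'],o['ee_rot'])
P=np.array([bydepth(d,u,v) for u in range(0,640) for v in range(0,400) if d['range_z'][v,u]>0])
q=P[(abs(P[:,2]-.046)<.004)&(np.hypot(P[:,0]-.4926,P[:,1]-.311)<.035)]
print(len(q),cv2.minAreaRect(q[:,:2].astype(np.float32)), np.median(q,0))
E
```

```text
time_s: 5.17
tcp_pos: [0.6356, -0.0558, 0.2549]
ee_rot: [3.139, 0.001, 1.85]
wrist_force: [0.0, -0.4, 0.4]
width: 0.055
gripper_force: 0.0
time_s: 5.83
tcp_pos: [0.5149, 0.2569, 0.252]
ee_rot: [3.14, 0.0, 2.111]
wrist_force: [0.7, 0.5, -0.4]
width: 0.0552
gripper_force: 0.0
time_s: 6.17
tcp_pos: [0.5163, 0.255, 0.2514]
ee_rot: [3.142, 0.001, 2.11]
wrist_force: [0.5, -0.7, -1.2]
width: 0.055
gripper_force: 0.0
[0.51636398 0.25488251 0.25132304] [-3.14158818e+00  4.24198482e-04  2.10938730e+00]
813 ((0.49127528071403503, 0.30969730019569397), (0.035783551633358, 0.019538361579179764), 30.892276763916016) [0.4910173  0.30995626 0.04750507]
```

View pics/w1.png

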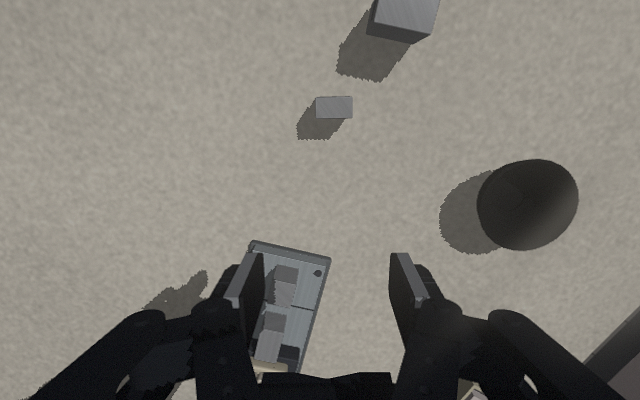

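The gauge is at (334,107) in this view, with the taller look-alike at (405,18). It measures 35.8 × 19.5 mm and is aligned with the tool. Going down to grip it.

```bash
python3 -m inch '[{"fingers":5.5,"dp":[-2.5,5.5,0],"yaw":0},{"fingers":5.5,"dp":[-2.5,5.5,-3],"yaw":0},{"fingers":5.5,"dp":[-2.5,5.5,-7],"yaw":0},{"fingers":5.5,"dp":[-2.5,5.5,-11],"yaw":0},{"fingers":5.5,"dp":[-2.5,5.5,-15],"yaw":0},{"fingers":5.5,"dp":[-2.5,5.5,-18],"yaw":0},{"fingers":5.5,"dp":[-2.5,5.5,-18],"yaw":0},{"fingers":5.5,"dp":[-2.5,5.5,-18],"yaw":0}]'
```

```text
time_s: 6.88
tcp_pos: [0.4905, 0.3102, 0.0708]
ee_rot: [-3.139, -0.0, 2.11]
wrist_force: [0.5, 0.7, 1.9]
width: 0.055
gripper_force: 0.0
```

```bash
python3 -m inch '[{"fingers":5.5,"dp":[0,0,-2.5],"yaw":0},{"fingers":5.5,"dp":[0,0,-5.4],"yaw":0},{"fingers":5.5,"dp":[0,0,-5.4],"yaw":0},{"fingers":5.5,"dp":[0,0,-5.4],"yaw":0}]'
python3 -m inch '[{"fingers":3,"dp":[0,0,0],"yaw":0},{"fingers":3,"dp":[0,0,0],"yaw":0},{"fingers":3,"dp":[0,0,0],"yaw":0},{"fingers":3,"dp":[0,0,0],"yaw":0},{"fingers":3,"dp":[0,0,0],"yaw":0},{"fingers":3,"dp":[0,0,0],"yaw":0}]' 35
python3 -m inch '[{"fingers":3,"dp":[0,0,1],"yaw":0},{"fingers":3,"dp":[0,0,4],"yaw":0},{"fingers":3,"dp":[0,0,7],"yaw":0},{"fingers":3,"dp":[0,0,10],"yaw":0},{"fingers":3,"dp":[0,0,13],"yaw":0},{"fingers":3,"dp":[0,0,13],"yaw":0},{"fingers":3,"dp":[0,0,13],"yaw":0}]'
```

```text
time_s: 7.22
tcp_pos: [0.4913, 0.3113, 0.0188]
ee_rot: [3.141, 0.0, 2.111]
wrist_force: [-0.9, 0.1, 0.8]
width: 0.055
gripper_force: 0.0
time_s: 7.72
tcp_pos: [0.4919, 0.312, 0.02]
ee_rot: [3.138, 0.0, 2.111]
wrist_force: [-1.6, -2.5, 10.0]
width: 0.0356
gripper_force: 34.1
time_s: 8.3
tcp_pos: [0.4916, 0.3118, 0.1504]
ee_rot: [3.137, 0.0, 2.111]
wrist_force: [0.1, -0.6, -3.5]
width: 0.0355
gripper_force: 36.6
```

```bash
python3 -m inch '[{"fingers":3,"dp":[6.1,-21.9,0],"yaw":-15},{"fingers":3,"dp":[6.1,-21.9,0],"yaw":-15},{"fingers":3,"dp":[6.1,-21.9,0],"yaw":-15},{"fingers":3,"dp":[6.1,-21.9,0],"yaw":-15},{"fingers":3,"dp":[6.1,-21.9,0],"yaw":-15},{"fingers":3,"dp":[6.1,-21.9,0],"yaw":-15},{"fingers":3,"dp":[6.1,-21.9,0],"yaw":-15},{"fingers":3,"dp":[6.1,-21.9,0],"yaw":-15}]'
python3 -m inch '[{"fingers":3,"dp":[0,0,0],"yaw":0},{"fingers":3,"dp":[0,0,0],"yaw":0},{"fingers":3,"dp":[0,0,0],"yaw":0}]'
python3 - <<'E'
from h import *
d=take('wrist'); cv2.imwrite('pics/w2.png',d['pixels'][:,:,::-1]); o=manip.get_obs(); print(o['tcp_pos'],o['ee_rot'])
P=np.array([bydepth(d,u,v) for u in range(0,640) for v in range(0,400) if d['range_z'][v,u]>0])
q=P[(abs(P[:,2]-.066)<.003)&(np.hypot(P[:,0]-.5465,P[:,1]-.12)<.04)]
print('66',len(q),cv2.minAreaRect(q[:,:2].astype(np.float32)))
q=P[(abs(P[:,2]-.03)<.003)&(P[:,1]>.06)&(P[:,1]<.2)]
print('bed',len(q),cv2.minAreaRect(q[:,:2].astype(np.float32)))
E
```

```text
time_s: 8.97
tcp_pos: [0.5513, 0.0907, 0.1468]
ee_rot: [-3.14, -0.0, 1.847]
wrist_force: [-0.0, 1.0, -1.9]
width: 0.0352
gripper_force: 36.4
time_s: 9.22
tcp_pos: [0.5512, 0.0935, 0.1472]
ee_rot: [-3.141, -0.0, 1.852]
wrist_force: [0.1, -0.6, -2.6]
width: 0.0355
gripper_force: 36.4
[0.55131093 0.09333031 0.14726808] [-3.14142268e+00 -2.74784325e-04  1.85154710e+00]
66 1789 ((0.5415524244308472, 0.11732801795005798), (0.025444908067584038, 0.030031781643629074), 16.557476043701172)
bed 9644 ((0.6507909297943115, 0.10654224455356598), (0.31230947375297546, 0.0929800495505333), 0.02498406544327736)
```

View pics/w2.png

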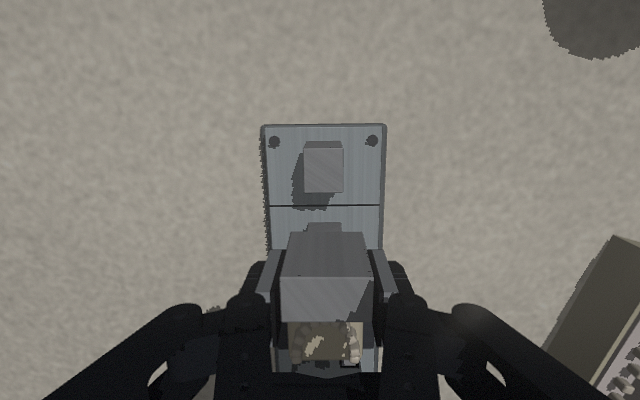

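The wrist view shows the held gauge's top face at about (280–372, 278–322), the stop top at (323,170), the line at row 205 and the nose just visible below the gauge at (322,228).

Run:
```python
from h import *
d=load('wrist'); ey=np.array([np.cos(np.radians(106.4)),np.sin(np.radians(106.4))]); ex=np.array([ey[1],-ey[0]])
T=manip.get_obs()['tcp_pos'][:2]
sc=np.array([.54155,.11733]); L=(onz(d,269,205,.03)+onz(d,381,205.5,.03))[:2]/2
q=np.array([bydepth(d,u,v) for u in range(270,385) for v in range(270,330)]); q=q[(q[:,2]>.168)&(q[:,2]<.182)]
r=cv2.minAreaRect(q[:,:2].astype(np.float32)); print('gauge top',r,np.median(q[:,2]))
for n,p in(('stop centre',sc),('line',L),('gauge',np.array(r[0]))): print(n,'rel TCP ex,ey mm',(p-T)@ex*1e3,(p-T)@ey*1e3)
t=take('top'); P=np.array([bydepth(t,u,v) for u in range(262,330) for v in range(175,240)])
q=P[(abs(P[:,2]-.066)<.004)&(np.hypot(P[:,0]-.543,P[:,1]-.119)<.022)]
s=cv2.minAreaRect(q[:,:2].astype(np.float32)); print('top stop',len(q),s,(np.array(s[0])-T)@ex*1e3,(np.array(s[0])-T)@ey*1e3)
```

```text
gauge top ((0.5513126254081726, 0.09283097088336945), (0.043124668300151825, 0.02299978956580162), 15.866170883178711) 0.17466502253189248
stop centre rel TCP ex,ey mm -2.587689444019564 25.779151173006557
line rel TCP ex,ey mm -1.3543565580468577 -10.182540684537193
gauge rel TCP ex,ey mm -0.13935803378524764 -0.4795037015956397
top stop 0 ((0.0, 0.0), (0.0, 0.0), 0.0) -555.2312954875623 66.1248584934814
```

```bash
python3 -m inch '[{"fingers":3,"dp":[0.06,-0.5,0],"yaw":0.3},{"fingers":3,"dp":[0.06,-0.5,-2],"yaw":0.3},{"fingers":3,"dp":[0.06,-0.5,-4],"yaw":0.3},{"fingers":3,"dp":[0.06,-0.5,-5.5],"yaw":0.3},{"fingers":3,"dp":[0.06,-0.5,-7],"yaw":0.3},{"fingers":3,"dp":[0.06,-0.5,-8.5],"yaw":0.3},{"fingers":3,"dp":[0.06,-0.5,-9],"yaw":0.3},{"fingers":3,"dp":[0.06,-0.5,-9],"yaw":0.3}]'
python3 -m inch '[{"fingers":3,"dp":[0,0,-0.2],"yaw":0},{"fingers":3,"dp":[0,0,-0.4],"yaw":0},{"fingers":3,"dp":[0,0,-0.4],"yaw":0},{"fingers":3,"dp":[0,0,-0.4],"yaw":0}]'
```

```text
time_s: 9.98
tcp_pos: [0.5515, 0.087, 0.0562]
ee_rot: [-3.139, -0.0, 1.855]
wrist_force: [0.0, -0.5, -1.8]
width: 0.035
gripper_force: 36.4
time_s: 10.32
tcp_pos: [0.5525, 0.0872, 0.0539]
ee_rot: [3.141, 0.0, 1.855]
wrist_force: [-0.4, -0.1, -2.7]
width: 0.0355
gripper_force: 36.4
```

```bash
python3 -m inch '[{"fingers":3,"dp":[0,0,-0.15],"yaw":0},{"fingers":3,"dp":[0,0,-0.25],"yaw":0},{"fingers":3,"dp":[0,0,-0.25],"yaw":0},{"fingers":3,"dp":[0,0,-0.25],"yaw":0}]'
python3 -m inch '[{"fingers":3,"dp":[0,0,-0.1],"yaw":0},{"fingers":3,"dp":[0,0,-0.15],"yaw":0},{"fingers":3,"dp":[0,0,-0.15],"yaw":0}]'
```

```text
time_s: 10.65
tcp_pos: [0.5522, 0.0872, 0.0508]
ee_rot: [-3.142, -0.0, 1.855]
wrist_force: [-0.2, -0.0, -2.5]
width: 0.0357
gripper_force: 36.4
time_s: 10.9
tcp_pos: [0.5523, 0.0873, 0.05]
ee_rot: [3.141, 0.0, 1.855]
wrist_force: [-5.1, -1.0, 12.2]
width: 0.0352
gripper_force: 38.4
```

```bash
python3 -m inch '[{"fingers":6,"dp":[0,0,0.1],"yaw":0},{"fingers":6,"dp":[0,0,0.1],"yaw":0},{"fingers":6,"dp":[0,0,0.1],"yaw":0},{"fingers":6,"dp":[0,0,0.1],"yaw":0},{"fingers":6,"dp":[0,0,0.1],"yaw":0}]'
python3 -m inch '[{"fingers":6,"dp":[0,0,2],"yaw":0},{"fingers":6,"dp":[0,0,5],"yaw":0},{"fingers":6,"dp":[0,0,9],"yaw":0},{"fingers":6,"dp":[0,0,13],"yaw":0},{"fingers":6,"dp":[0,0,17],"yaw":0},{"fingers":6,"dp":[0,0,20],"yaw":0},{"fingers":6,"dp":[0,0,20],"yaw":0}]'
python3 -m inch '[{"fingers":6,"dp":[5,-13,0],"yaw":0},{"fingers":6,"dp":[5,-13,0],"yaw":0},{"fingers":6,"dp":[5,-13,0],"yaw":0},{"fingers":6,"dp":[5,-13,0],"yaw":0},{"fingers":6,"dp":[5,-13,0],"yaw":0},{"fingers":6,"dp":[5,-13,0],"yaw":0}]'
python3 - <<'E'
from h import *
d=take('wrist'); cv2.imwrite('pics/w3.png',d['pixels'][:,:,::-1]);o=manip.get_obs(); print(o['tcp_pos'],o['ee_rot'])
ey=np.array([np.cos(np.radians(106.4)),np.sin(np.radians(106.4))]); ex=np.array([ey[1],-ey[0]])
P=np.array([bydepth(d,u,v) for u in range(0,640) for v in range(0,400) if d['range_z'][v,u]>0])
q=P[(abs(P[:,2]-.076)<.004)&(np.hypot(P[:,0]-.553,P[:,1]-.087)<.035)]; g=cv2.minAreaRect(q[:,:2].astype(np.float32)); print('gauge',len(q),g)
q=P[(abs(P[:,2]-.066)<.003)&(np.hypot(P[:,0]-.543,P[:,1]-.119)<.03)&(P[:,1]>.095)]; s=cv2.minAreaRect(q[:,:2].astype(np.float32)); print('stop',len(q),s)
v=np.array(g[0])-np.array(s[0]); print('gauge rel stop ctr',v@ex,v@ey)
q=P[(P[:,2]>.135)&(P[:,2]<.165)&(np.hypot(P[:,0]-.6013,P[:,1]+.0765)<.06)]; print('handle',len(q),q.min(0),q.max(0))
E
```

```text
time_s: 11.32
tcp_pos: [0.5522, 0.0872, 0.0502]
ee_rot: [-3.142, -0.0, 1.855]
wrist_force: [-2.0, 0.4, 0.2]
width: 0.06
gripper_force: 0.0
time_s: 11.9
tcp_pos: [0.5546, 0.0881, 0.2567]
ee_rot: [3.133, 0.001, 1.855]
wrist_force: [0.5, 0.8, 0.5]
width: 0.0598
gripper_force: 0.0
time_s: 12.4
tcp_pos: [0.6022, -0.0437, 0.2498]
ee_rot: [-3.141, -0.001, 1.853]
wrist_force: [0.0, 0.5, -0.1]
width: 0.0603
gripper_force: 0.0
[ 0.60201945 -0.0423661   0.24996162] [-3.14113671e+00 -6.47875224e-04  1.85491458e+00]
gauge 1054 ((0.5530439615249634, 0.08363045006990433), (0.03559541702270508, 0.016259219497442245), 16.167137145996094)
stop 0 ((0.0, 0.0), (0.0, 0.0), 0.0)
gauge rel stop ctr 0.5541551439350535 -0.07591937834598016
handle 510 [ 0.6203739  -0.05755023  0.13519952] [ 0.63633085 -0.0420506   0.15836055]
```

View pics/w3.png

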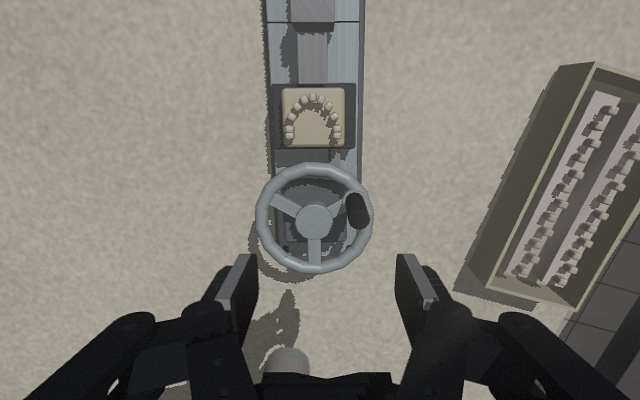

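The gauge stands square in the gap, seen at (313,10). The handle is at (357,211), having crept a few degrees within the play. Moving over the handle.

```bash
python3 -m inch '[{"fingers":5,"dp":[2.7,-0.7,0],"yaw":0},{"fingers":5,"dp":[2.7,-0.7,-3],"yaw":0},{"fingers":5,"dp":[2.7,-0.7,-7],"yaw":0},{"fingers":5,"dp":[2.7,-0.7,-8],"yaw":0},{"fingers":5,"dp":[2.7,-0.7,-8],"yaw":0},{"fingers":5,"dp":[2.7,-0.7,-8],"yaw":0}]' 30
```

```text
time_s: 12.95
tcp_pos: [0.6293, -0.0487, 0.1712]
ee_rot: [-3.141, -0.0, 1.856]
wrist_force: [0.6, 0.2, 0.7]
width: 0.05
gripper_force: 0.0
```

```bash
python3 -m inch '[{"fingers":5,"dp":[0,0,-2.5],"yaw":0},{"fingers":5,"dp":[0,0,-5],"yaw":0},{"fingers":5,"dp":[0,0,-5],"yaw":0},{"fingers":5,"dp":[0,0,-5],"yaw":0}]' 30
python3 -m inch '[{"fingers":1,"dp":[0,0,0],"yaw":0},{"fingers":1,"dp":[0,0,0],"yaw":0},{"fingers":1,"dp":[0,0,0.1],"yaw":0},{"fingers":1,"dp":[0,0,0.2],"yaw":0},{"fingers":1,"dp":[0,0,0.2],"yaw":0},{"fingers":1,"dp":[0,0,0.2],"yaw":0}]' 30
```

```text
time_s: 13.28
tcp_pos: [0.6296, -0.0494, 0.1218]
ee_rot: [3.141, 0.0, 1.855]
wrist_force: [-0.7, -0.5, 0.7]
width: 0.0503
gripper_force: 0.0
time_s: 13.78
tcp_pos: [0.6295, -0.0499, 0.1228]
ee_rot: [3.141, 0.0, 1.855]
wrist_force: [-0.6, -1.1, 2.8]
width: 0.0153
gripper_force: 30.7
```

```bash
python3 -m inch '[{"fingers":1,"dp":[-0.33,0.26,0],"yaw":0},{"fingers":1,"dp":[-0.67,0.5,0],"yaw":0},{"fingers":1,"dp":[-1.03,0.71,0],"yaw":0},{"fingers":1,"dp":[-1.41,0.88,0],"yaw":0},{"fingers":1,"dp":[-1.41,0.88,0],"yaw":0}]'
python3 -m inch '[{"fingers":1,"dp":[-0.4,0.13,0],"yaw":0},{"fingers":1,"dp":[-0.81,0.22,0],"yaw":0},{"fingers":1,"dp":[-0.81,0.22,0],"yaw":0},{"fingers":1,"dp":[-0.81,0.22,0],"yaw":0},{"fingers":1,"dp":[-0.81,0.22,0],"yaw":0}]'
python3 - <<'E'
from h import *
d=take('top'); o=manip.get_obs(); print(o['tcp_pos'],o['wrist_force'])
O=np.array([.5680,.0380]);th=np.radians(106.3); ey=np.array([np.cos(th),np.sin(th)]); ex=np.array([ey[1],-ey[0]])
P=np.array([bydepth(d,u,v) for u in range(262,360) for v in range(165,245)])
X=(P[:,:2]-O)@ex; Y=(P[:,:2]-O)@ey
for y in np.arange(.02,.1,.003):
    s=(abs(X)<.01)&(abs(Y-y)<.0015); print(round(y*1e3), np.round(np.median(P[s,2])*1e3,1) if s.any() else None,end='; ')
E
```

```text
time_s: 14.2
tcp_pos: [0.6154, -0.0406, 0.1229]
ee_rot: [3.14, 0.001, 1.855]
wrist_force: [6.1, -2.1, 2.7]
width: 0.0148
gripper_force: 30.6
time_s: 14.62
tcp_pos: [0.6079, -0.0385, 0.1229]
ee_rot: [3.139, 0.001, 1.855]
wrist_force: [5.0, -1.6, 4.3]
width: 0.0151
gripper_force: 30.7
[ 0.60787096 -0.03853486  0.12287078] [ 5.21887867 -1.36143474  4.4893688 ]
20 65.5; 23 65.7; 26 65.5; 29 67.3; 32 66.4; 35 67.0; 38 64.5; 41 63.5; 44 75.5; 47 76.5; 50 77.9; 53 77.8; 56 75.3; 59 77.4; 62 31.0; 65 30.2; 68 32.8; 71 67.1; 74 66.7; 77 66.2; 80 67.8; 83 67.3; 86 67.7; 89 65.3; 92 67.0; 95 67.8; 98 65.8;
```

Gap left to close: the gauge's far face is about 8 mm from the stop. I'll creep to 99° on the handle circle, then go in finer steps while watching the tangential force.

```bash
python3 -m inch '[{"fingers":1,"dp":[-0.21,0.03,0],"yaw":0},{"fingers":1,"dp":[-0.42,0.04,0],"yaw":0},{"fingers":1,"dp":[-0.63,0.05,0],"yaw":0},{"fingers":1,"dp":[-0.84,0.04,0],"yaw":0}]'
python3 -m inch '[{"fingers":1,"dp":[-0.11,0,0],"yaw":0},{"fingers":1,"dp":[-0.21,-0.01,0],"yaw":0},{"fingers":1,"dp":[-0.32,-0.02,0],"yaw":0},{"fingers":1,"dp":[-0.42,-0.04,0],"yaw":0}]'
python3 - <<'E'
from h import *
d=take('top'); o=manip.get_obs(); print(o['tcp_pos'],o['wrist_force'])
O=np.array([.5680,.0380]);th=np.radians(106.3); ey=np.array([np.cos(th),np.sin(th)]); ex=np.array([ey[1],-ey[0]])
P=np.array([bydepth(d,u,v) for u in range(262,360) for v in range(165,245)])
X=(P[:,:2]-O)@ex; Y=(P[:,:2]-O)@ey
for y in np.arange(.035,.08,.002):
    s=(abs(X)<.01)&(abs(Y-y)<.0012); print(round(y*1e3), np.round(np.median(P[s,2])*1e3,1) if s.any() else None,end='; ')
E
```

```text
time_s: 15.0
tcp_pos: [0.5999, -0.038, 0.123]
ee_rot: [3.138, 0.0, 1.855]
wrist_force: [8.3, -1.0, 1.2]
width: 0.0148
gripper_force: 30.5
time_s: 15.33
tcp_pos: [0.5957, -0.0383, 0.123]
ee_rot: [3.138, 0.0, 1.855]
wrist_force: [8.0, -0.3, 1.4]
width: 0.0145
gripper_force: 30.5
[ 0.59557023 -0.03827984  0.1229889 ] [ 8.31469546 -0.19621971  1.53714248]
35 63.9; 37 65.0; 39 64.2; 41 66.1; 43 64.5; 45 66.0; 47 76.5; 49 75.4; 51 76.3; 53 75.3; 55 76.3; 57 75.1; 59 76.9; 61 76.9; 63 75.0; 65 31.4; 67 30.6; 69 57.6; 71 67.2; 73 65.1; 75 67.1; 77 65.8; 79 66.2;
```

```bash
python3 -m inch '[{"fingers":1,"dp":[-0.14,-0.02,0],"yaw":0},{"fingers":1,"dp":[-0.27,-0.05,0],"yaw":0},{"fingers":1,"dp":[-0.41,-0.09,0],"yaw":0},{"fingers":1,"dp":[-0.54,-0.13,0],"yaw":0},{"fingers":1,"dp":[-0.54,-0.13,0],"yaw":0}]'
python3 -m inch '[{"fingers":1,"dp":[-0.07,-0.02,0],"yaw":0},{"fingers":1,"dp":[-0.14,-0.05,0],"yaw":0},{"fingers":1,"dp":[-0.14,-0.05,0],"yaw":0}]'
python3 - <<'E'
from h import *
d=take('top'); o=manip.get_obs(); print(o['tcp_pos'],o['wrist_force'])
O=np.array([.5680,.0380]);th=np.radians(106.3); ey=np.array([np.cos(th),np.sin(th)]); ex=np.array([ey[1],-ey[0]])
P=np.array([bydepth(d,u,v) for u in range(262,360) for v in range(165,245)])
X=(P[:,:2]-O)@ex; Y=(P[:,:2]-O)@ey
for y in np.arange(.043,.077,.002):
    s=(abs(X)<.01)&(abs(Y-y)<.0012); print(round(y*1e3), np.round(np.median(P[s,2])*1e3,1) if s.any() else None,end='; ')
E
```

```text
time_s: 15.8
tcp_pos: [0.5902, -0.0394, 0.123]
ee_rot: [3.138, 0.0, 1.855]
wrist_force: [8.4, 0.8, 1.9]
width: 0.0153
gripper_force: 30.5
time_s: 16.05
tcp_pos: [0.5889, -0.0398, 0.123]
ee_rot: [3.138, 0.0, 1.855]
wrist_force: [8.3, 1.9, 2.1]
width: 0.0152
gripper_force: 30.5
[ 0.58895075 -0.03978012  0.12299999] [7.94282415 0.7941503  2.30135627]
43 65.9; 45 65.6; 47 65.1; 49 77.8; 51 75.9; 53 77.5; 55 75.8; 57 75.8; 59 77.9; 61 75.8; 63 76.7; 65 76.5; 67 54.0; 69 61.6; 71 65.9; 73 66.0; 75 66.9;
```

```bash
python3 -m inch '[{"fingers":1,"dp":[-0.06,-0.02,0],"yaw":0},{"fingers":1,"dp":[-0.13,-0.05,0],"yaw":0},{"fingers":1,"dp":[-0.13,-0.05,0],"yaw":0}]' | sed -n '2p;4p'
python3 -m inch '[{"fingers":1,"dp":[-0.06,-0.02,0],"yaw":0},{"fingers":1,"dp":[-0.13,-0.05,0],"yaw":0},{"fingers":1,"dp":[-0.13,-0.05,0],"yaw":0}]'| sed -n '2p;4p'
```

```text
tcp_pos: [0.5876, -0.0403, 0.123]
wrist_force: [7.7, 1.2, 2.6]
tcp_pos: [0.5863, -0.0407, 0.123]
wrist_force: [8.1, 1.8, 0.8]
```

```bash
python3 -m inch '[{"fingers":1,"dp":[-0.05,-0.02,0],"yaw":0},{"fingers":1,"dp":[-0.09,-0.04,0],"yaw":0},{"fingers":1,"dp":[-0.09,-0.04,0],"yaw":0}]'| sed -n '2p;4p'
```

```text
tcp_pos: [0.5855, -0.041, 0.123]
wrist_force: [8.1, 2.6, 1.9]
```

```bash
python3 -m inch '[{"fingers":1,"dp":[-0.05,-0.02,0],"yaw":0},{"fingers":1,"dp":[-0.09,-0.04,0],"yaw":0},{"fingers":1,"dp":[-0.09,-0.04,0],"yaw":0}]'| sed -n '2p;4p'
```

```text
tcp_pos: [0.5845, -0.0414, 0.123]
wrist_force: [7.1, 1.6, 2.0]
```

```bash
python3 -m inch '[{"fingers":1,"dp":[-0.05,-0.02,0],"yaw":0},{"fingers":1,"dp":[-0.09,-0.04,0],"yaw":0},{"fingers":1,"dp":[-0.09,-0.04,0],"yaw":0}]'| sed -n '2p;4p'
python3 - <<'E'
from h import *
d=take('top')
O=np.array([.5680,.0380]);th=np.radians(106.3); ey=np.array([np.cos(th),np.sin(th)]); ex=np.array([ey[1],-ey[0]])
P=np.array([bydepth(d,u,v) for u in range(262,360) for v in range(165,245)])
X=(P[:,:2]-O)@ex; Y=(P[:,:2]-O)@ey
for y in np.arange(.047,.077,.002):
    s=(abs(X)<.01)&(abs(Y-y)<.0012); print(round(y*1e3), np.round(np.median(P[s,2])*1e3,1) if s.any() else None,end='; ')
E
```

```text
tcp_pos: [0.5836, -0.0418, 0.123]
wrist_force: [7.7, 2.7, 1.2]
47 64.8; 49 64.2; 51 74.4; 53 76.4; 55 76.8; 57 77.4; 59 76.3; 61 75.0; 63 75.2; 65 76.4; 67 75.8; 69 67.1; 71 67.4; 73 68.1; 75 65.3;
```

```bash
python3 -m inch '[{"fingers":1,"dp":[-0.04,-0.02,0],"yaw":0},{"fingers":1,"dp":[-0.08,-0.04,0],"yaw":0},{"fingers":1,"dp":[-0.08,-0.04,0],"yaw":0}]'| sed -n '2p;4p'
```

```text
tcp_pos: [0.5828, -0.0422, 0.123]
wrist_force: [7.9, 2.3, 2.0]
```

```bash
python3 -m inch '[{"fingers":1,"dp":[-0.04,-0.02,0],"yaw":0},{"fingers":1,"dp":[-0.08,-0.04,0],"yaw":0},{"fingers":1,"dp":[-0.08,-0.04,0],"yaw":0}]'| sed -n '2p;4p'
```

```text
tcp_pos: [0.5821, -0.0426, 0.123]
wrist_force: [8.1, 2.4, 1.9]
```

```bash
python3 -m inch '[{"fingers":1,"dp":[-0.03,-0.015,0],"yaw":0},{"fingers":1,"dp":[-0.06,-0.03,0],"yaw":0},{"fingers":1,"dp":[-0.06,-0.03,0],"yaw":0}]'| sed -n '2p;4p'
```

```text
tcp_pos: [0.5817, -0.0428, 0.123]
wrist_force: [9.6, 2.1, 1.3]
```

```bash
python3 -m inch '[{"fingers":1,"dp":[-0.02,-0.01,0],"yaw":0},{"fingers":1,"dp":[-0.03,-0.015,0],"yaw":0},{"fingers":1,"dp":[-0.03,-0.015,0],"yaw":0}]'| sed -n '2p;4p'; python3 -c "
from h import *
for i in range(3): manip.read_camera('top'); print(manip.get_obs()['wrist_force'])"
```

```text
tcp_pos: [0.5815, -0.0429, 0.123]
wrist_force: [9.5, 3.1, 0.2]
[9.44662477 2.3546222  1.34442123]
[9.70365782 2.45077094 0.77836472]
[9.23487833 2.72827895 0.79238718]
```

```bash
python3 -m inch '[{"fingers":1,"dp":[-0.02,-0.01,0],"yaw":0},{"fingers":1,"dp":[-0.04,-0.02,0],"yaw":0},{"fingers":1,"dp":[-0.04,-0.02,0],"yaw":0}]'| sed -n '2p;4p'; python3 -c "
from h import *
for i in range(2): manip.read_camera('top'); print(manip.get_obs()['wrist_force']@[.877,.48,0])"
```

```text
tcp_pos: [0.5811, -0.0431, 0.123]
wrist_force: [9.9, 2.9, -0.2]
10.69680401685294
10.340179849955742
```

```bash
python3 -m inch '[{"fingers":1,"dp":[-0.02,-0.01,0],"yaw":0},{"fingers":1,"dp":[-0.03,-0.015,0],"yaw":0},{"fingers":1,"dp":[-0.03,-0.015,0],"yaw":0}]'| sed -n '2p;4p'; python3 -c "
from h import *
for i in range(2): manip.read_camera('top'); print(manip.get_obs()['wrist_force']@[.877,.48,0])"
```

```text
tcp_pos: [0.5809, -0.0432, 0.1231]
wrist_force: [11.5, 2.1, -0.6]
11.14129007578106
10.70813781598567
```

```bash
python3 -m inch '[{"fingers":1,"dp":[-0.03,-0.015,0],"yaw":0},{"fingers":1,"dp":[-0.06,-0.03,0],"yaw":0},{"fingers":1,"dp":[-0.06,-0.03,0],"yaw":0}]'| sed -n '2p;4p'; python3 -c "
from h import *
for i in range(2): manip.read_camera('top'); print(manip.get_obs()['wrist_force']@[.877,.48,0])"
```

```text
tcp_pos: [0.5805, -0.0435, 0.1231]
wrist_force: [12.6, 3.0, -1.1]
11.495770263375611
11.957901306508354
```

```bash
python3 -m inch '[{"fingers":1,"dp":[-0.02,-0.01,0],"yaw":0},{"fingers":1,"dp":[-0.04,-0.02,0],"yaw":0},{"fingers":1,"dp":[-0.04,-0.02,0],"yaw":0}]'| sed -n '2p;4p'; python3 -c "
from h import *
for i in range(2): manip.read_camera('top'); print(manip.get_obs()['wrist_force']@[.877,.48,0])"
```

```text
tcp_pos: [0.5802, -0.0436, 0.1232]
wrist_force: [12.0, 3.6, -0.6]
11.247782158529201
12.012503841633597
```

```bash
python3 -m inch '[{"fingers":1,"dp":[-0.03,-0.015,0],"yaw":0},{"fingers":1,"dp":[-0.06,-0.03,0],"yaw":0},{"fingers":1,"dp":[-0.06,-0.03,0],"yaw":0}]'| sed -n '2p;4p'; python3 -c "
from h import *
print(np.mean([(manip.read_camera('top'),manip.get_obs()['wrist_force']@[.877,.48,0])[1] for i in range(4)]))"
```

```text
tcp_pos: [0.5797, -0.0439, 0.1232]
wrist_force: [14.0, 3.3, -1.2]
13.325818878400163
```

```bash
python3 -m inch '[{"fingers":1,"dp":[-0.02,-0.01,0],"yaw":0},{"fingers":1,"dp":[-0.04,-0.02,0],"yaw":0},{"fingers":1,"dp":[-0.04,-0.02,0],"yaw":0}]'| sed -n '2p;4p'; python3 -c "
from h import *
print(np.mean([(manip.read_camera('top'),manip.get_obs()['wrist_force']@[.877,.48,0])[1] for i in range(4)]))"
```

```text
tcp_pos: [0.5795, -0.044, 0.1232]
wrist_force: [13.6, 3.3, -1.4]
13.640986749313495
```

```bash
python3 -m inch '[{"fingers":1,"dp":[-0.02,-0.01,0],"yaw":0},{"fingers":1,"dp":[-0.04,-0.02,0],"yaw":0},{"fingers":1,"dp":[-0.04,-0.02,0],"yaw":0}]'| sed -n '2p;4p'; python3 -c "
from h import *
print(np.mean([(manip.read_camera('top'),manip.get_obs()['wrist_force']@[.877,.48,0])[1] for i in range(4)]))"
```

```text
tcp_pos: [0.5792, -0.0442, 0.1232]
wrist_force: [13.7, 3.7, -2.6]
14.637760202937741
```

The tangential force is about 14.6 N, which works out to a nip of about 18 N. Letting go and lifting clear.

```bash
python3 -m inch '[{"fingers":5,"dp":[0,0,0],"yaw":0},{"fingers":5,"dp":[0,0,0],"yaw":0},{"fingers":5,"dp":[0,0,0],"yaw":0},{"fingers":5,"dp":[0,0,0],"yaw":0}]'
python3 -m inch '[{"fingers":5,"dp":[0,0,2],"yaw":0},{"fingers":5,"dp":[0,0,5],"yaw":0},{"fingers":5,"dp":[0,0,9],"yaw":0},{"fingers":5,"dp":[0,0,13],"yaw":0},{"fingers":5,"dp":[0,-8,13],"yaw":0},{"fingers":5,"dp":[0,-12,13],"yaw":0},{"fingers":5,"dp":[0,-12,13],"yaw":0},{"fingers":5,"dp":[0,-12,13],"yaw":0}]'
python3 - <<'E'
from h import *
d=take('top'); p=d['pixels'][:,:,::-1]
cv2.imwrite('pics/c9.png',cv2.resize(p[155:250,262:418],None,fx=5,fy=5,interpolation=cv2.INTER_CUBIC))
P=np.array([bydepth(d,u,v) for u in range(262,340) for v in range(165,245)])
q=P[(P[:,2]>.0725)&(P[:,2]<.08)&(np.hypot(P[:,0]-.551,P[:,1]-.096)<.03)]; print(cv2.minAreaRect(q[:,:2].astype(np.float32)))
E
```

```text
time_s: 21.63
tcp_pos: [0.5761, -0.0455, 0.122]
ee_rot: [-3.141, -0.0, 1.855]
wrist_force: [-0.9, 1.4, 0.4]
width: 0.0498
gripper_force: 0.0
time_s: 22.3
tcp_pos: [0.5752, -0.1741, 0.2519]
ee_rot: [-3.14, 0.002, 1.846]
wrist_force: [-1.4, -1.2, -1.0]
width: 0.05
gripper_force: 0.0
((0.5514634847640991, 0.09562131762504578), (0.03602781891822815, 0.01766250468790531), 16.81041145324707)
```

View pics/c9.png

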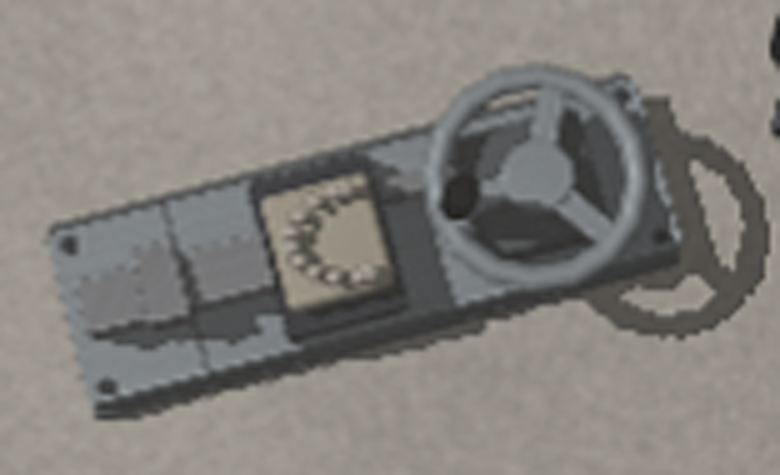

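The gauge stands square between stop and nose at (160,285), the nose is at the line, and the gripper is clear. Handing in after a brief settle.

```bash
python3 -m inch '[{"fingers":5,"dp":[0,0,0],"yaw":0},{"fingers":5,"dp":[0,0,0],"yaw":0},{"fingers":5,"dp":[0,0,0],"yaw":0},{"fingers":5,"dp":[0,0,0],"yaw":0}]'|head -2; python3 -c "
from workcell import manip
print(manip.job_done())"
```

```text
time_s: 22.68
tcp_pos: [0.5768, -0.1644, 0.2523]
the job is handed in; nothing more can be done
None
```

The job is handed in at about 22.7 s with no verdict shown: the gauge stands square between stop and nose, nipped at an estimated 18 N worked out from the handle force (not measured directly), and the robot is clear.

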